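Staggered airing trays and the scraper put away

TASK

Clear the scraper off the fixed base tray and slide it blade first into the slot of the scraper block until it is fully home. Stack every loose tray on the base, lengthwise like it, each resting on the rim of the one below and staggered so that every tray is left with an open end for air: the first shifted 4 cm towards the base's tab end, the second straight above the base, the third shifted 4 cm like the first, and so on alternately. Leave the jars, pot and other kitchen things where they stand.

Things in the scene. Friction and masses are not known exactly. Their poses are not given: they have to be found in the camera images.
- base: Base tray, fixed to the ledge: same shape and size as the loose trays (150 mm along its own y, 90 mm along x, 45 mm high) with a flat wooden carrying tab 50 by 50 mm, 12 mm thick, 20 to 32 mm above the ledge, sticking out of its +y end only. Origin at the centre of the underside of the tray proper (tab not counted), z up. The scraper lies across it at the start.
- scraper: Flat tray scraper: steel blade 75 mm long (own x from 0 to +75 mm), 70 mm wide (y), 4 mm thick (z from 0 to 4 mm), and a dark wooden handle 100 mm long (x from 0 to -100 mm), 24 mm wide, 18 mm thick (z from 0 to 18 mm). Origin on the underside where blade and handle meet. 0.19 kg, balance point about 20 mm into the blade. At the start it lies flat across the base's rim, 45 mm above the ledge, with the handle sticking out in the air towards the robot.
- scraper_edge (a point): Middle of the scraper blade's front edge: scraper x = +75 mm, y = 0, z = 2 mm; axes as the scraper's.
- scraper_grip (a point): Place to pinch the handle across its 24 mm width: scraper x = -34 mm, y = 0, z = 9 mm; axes as the scraper's.
- holder: Fixed wooden scraper block, 90 mm deep (own x), 112 mm wide (y), 89 mm high, with one level slot in the face that looks to its -x (roughly to the robot): slot 84 mm wide, 14 mm high (60 to 74 mm above the ledge), 82 mm deep. Only the blade fits in; the handle is too thick, so fully home means that the handle's shoulder is at the block's face. Origin at the centre of the underside, z up.
- slot_mouth (a point): Centre of the slot's mouth: holder x = -45 mm, y = 0, z = 67 mm; its x axis points straight into the slot, z up.
- tray1: Loose plywood airing tray, an open box 150 mm long (own y axis), 90 mm wide (x), 45 mm high; walls 8 mm, floor 6 mm, and at mid-length a 12 mm thick partition running across its width, as high as the rim, leaving two open compartments 61 by 74 mm, 39 mm deep: the partition is the best place to pinch it from above. Origin at the centre of the underside. 0.16 to 0.26 kg, the same either way round. All five trays are alike; 3 to 5 of them are present.
- tray2: Another loose tray, exactly like tray1 (150 x 90 x 45 mm, long axis y, origin at the centre of the underside); may be absent.
- tray3: Another loose tray, exactly like tray1 (150 x 90 x 45 mm, long axis y, origin at the centre of the underside); may be absent.
- tray4: Another loose tray, exactly like tray1 (150 x 90 x 45 mm, long axis y, origin at the centre of the underside); may be absent.
- tray5: Another loose tray, exactly like tray1 (150 x 90 x 45 mm, long axis y, origin at the centre of the underside); may be absent.
- jar_low: Bystander: lower of two stacked glass jars, 90 mm wide, 100 mm high; origin at underside.
- jar_high: Bystander: upper of the two stacked jars.
- pot: Bystander: white ceramic pot with clip-on lid, 172 mm over its clips, 128 mm high.
- jar_pickle: Bystander: green glass pickle jar, 80 mm wide, 120 mm high.
- funnel: Bystander: blue plastic funnel standing mouth down, 110 mm wide, 110 mm high.
- mug: Bystander: blue mug, 80 mm wide, 90 mm high.
- bowl: Bystander: terracotta bowl, 110 mm wide, 50 mm high.

How it is judged:
By the outcome, as a careful person would: the job done as asked, in the order asked, and still so for the second after the job is handed in, with the robot touching nothing.
Of tray1, tray2, tray3, tray4, tray5 only 3 to 5 are there at a start; the rules pass over those that are not, and their reading is None.
At some moment in a run one of scraper may be knocked a few centimetres aside while the robot is not near it.
Once in a run the grip may slacken for a moment while it holds something.
It also fails if it takes over 210 s, if anything falls off the work surface, if the arm or the gripper's body presses on something with over 40 N, if the wrist force passes 120 N, or if a joint passes its speed limit or range.

ROBOT

A 6-joint arm with a two-finger parallel gripper is mounted at the origin on the work surface. World frame = base frame: x ahead of the robot, y to its left, z up, the work surface at z = 0. Lengths are in m, angles in rad, forces in N, time in s.
With the tool pointing down it reaches from about 0.3 to 0.875 m from the base axis. Payload 6.4 kg.
Tool frame: the origin (TCP) lies midway between the tips of the shut fingers; the grasp point (between the pads) lies 19 mm behind it; z points along the fingers, y is the line along which they close (so a half turn about z gives the same grasp; the last joint's range is limited). The gripper opens to 85 mm and grips with 20 to 120 N. Pads are 22 mm wide; open, the fingers measure 114 mm over their backs; the gripper's body (76 mm by 85 mm) begins 54 mm behind the grasp point. The pads swing forward as they close: fully open they stand 13 mm farther back than shut.
Start: joints at [-1.45, 0.181, 1.607, -0, 1.354, -0.206], TCP at [0.185, -0.545, 0.231] pointing down, gripper open.
Joint ranges: [-2.99, 2.99], [-0.89, 2.07], [0.3, 2.58], [-1.14, 4.28], [0, 2.63], [-3.12, 3.12]. Speed limits (rad/s): [2.57, 2.57, 3.01, 3.14, 3.14, 3.14].

INTERFACE

Orientations are given as a unit quaternion [w, x, y, z].
In Python, from bench import ctrl gives the robot as it stands. The module is installed in compiled form; this text tells all that it offers.
- The arm moves only by the tool move_arm, never from a script. Its argument "plan" is one flat list of numbers, 6 for each row, row after row: the shift along the world's x, y, z in units of 50 mm (1.0 is 50 mm), then the turn, a rotation vector about the world's x, y, z in rad. A call has 1 to 10 rows; each row is the pose to reach, as a shift and turn from the pose commanded when the call began; what a row does not reach only later rows make up. A row lasts 1/8 s, in which the tool goes at most 62.5 mm and 10.7 degrees, less where a joint would pass 70% of its speed; a pose out of reach is approached as far as the arm can. A call with a gripper value outside its range is refused whole. "grip" is the finger opening in mm, from 0 to 85.4, set as the call begins (left out, the last holds). The fingers move at their own pace and stop on an object; the grip force is fixed at half the most. Time passes only in rows, so rows that repeat a pose let the fingers close. It gives the time, the measured TCP pose, the force, the opening and the grip force at its end, in the units of the state.
- ctrl.get_obs(): the state, without advancing time (a new reading comes with each control period).
- ctrl.camera(name): name is "scene" or "top" or "wrist"; returns a dict with "pixels" (384x512x3 uint8, red, green, blue), "fx", "fy", "cx", "cy" (pixels), "origin" and "attitude" of the camera in the world. Camera axes: x right, y down, z forward; pixel columns grow to the right and rows downward; lengths in m; the calibration is good to about 2 mm. A picture is of the moment at which its call begins. There is no depth.
- ctrl.hand_in(): hands the job in; it is judged then, once.
The state is a dict: "time_s": time; "q": joint angles; "dq": joint speeds; "joint_efforts": joint torques, N m; "eef_pos": TCP position; "eef_rot": TCP orientation; "wrist_force": force on the tool from outside, world axes, zero at the start; "torque": the same for the moment, N m; "opening": opening from 0.0 (shut) to 1.0 (fully open); "grasp_force": force on a finger pad.
Only numpy, scipy, OpenCV 4.12 (cv2) and the standard library are available. Lean on these libraries where they do the work, as an engineer would, in place of code of your own. Each camera call takes 0.05 s, during which the arm holds its last target. There are 200 camera calls.

## Working session

There is one attempt and no reset: what is moved stays moved. The work goes in short steps, Python scripts to look and compute and a tool call to move; the robot and the scene stay as the last step left them, time stands still between calls to the robot, and variables do not carry over. Pictures are saved under pics/ and viewed, at most 14 in all, crops included, and the job is handed in when it is done.

Besides the shell and the picture viewer there is one more tool, called as name(argument=value, ...) on one line, values as JSON. move_arm: Moves the arm, as the interface text tells. Its arguments: {"type":"object","properties":{"plan":{"type":"array"},"grip":{"type":"number"}},"required":["plan"]}

```bash
mkdir -p pics
cat > h.py <<'E'
import numpy as np, cv2
from bench import ctrl
from scipy.spatial.transform import Rotation as R
def rot(a):
    a=np.array(a,float)
    return a if a.shape==(3,3) else R.from_quat(np.r_[a[1:],a[0]]).as_matrix()
def snap(name,f):
    c=ctrl.camera(name); cv2.imwrite(f'pics/{f}.png',c['pixels'][...,::-1]); 
    import pickle; pickle.dump(c,open(f'pics/{f}.pkl','wb')); return c
def load(f):
    import pickle; return pickle.load(open(f'pics/{f}.pkl','rb'))
def px2w(c,u,v,z):
    d=rot(c['attitude'])@np.array([(u-c['cx'])/c['fx'],(v-c['cy'])/c['fy'],1]); o=np.array(c['origin'])
    return o+d*(z-o[2])/d[2]
def w2px(c,p):
    q=rot(c['attitude']).T@(np.array(p)-c['origin']); return c['fx']*q[0]/q[2]+c['cx'],c['fy']*q[1]/q[2]+c['cy']
E
python3 - <<'E'
from h import *
for n in ('top','scene'):
    c=snap(n,n+'0'); print(n,c['origin'],c['attitude'],c['fx'],c['cx'],c['cy'])
a=load('top0')['pixels'];cv2.imwrite('pics/top0b.png',cv2.resize(a[...,::-1],(800,600),interpolation=cv2.INTER_CUBIC))
o=ctrl.get_obs();print(o['eef_pos'],o['eef_rot'],o['opening'],o['time_s'])
E
```

```text
top [4.61505028e-01 6.66771210e-04 1.34901657e+00] [-0.02720125  0.70947609 -0.70373704  0.02565039] 361.16753593648144 256.311954535041 189.30416299478478
scene [ 1.15725205 -0.94414581  1.30444018] [-0.34441768  0.89769047  0.25478058 -0.10302978] 479.7542821709002 254.84293294884898 193.54859710522442
[ 0.18452449 -0.54406495  0.23046547] [-7.99737534e-04  9.86679713e-01  1.62672998e-01  2.98462328e-05] 0.9989207387283304 0.1
```

View pics/top0b.png

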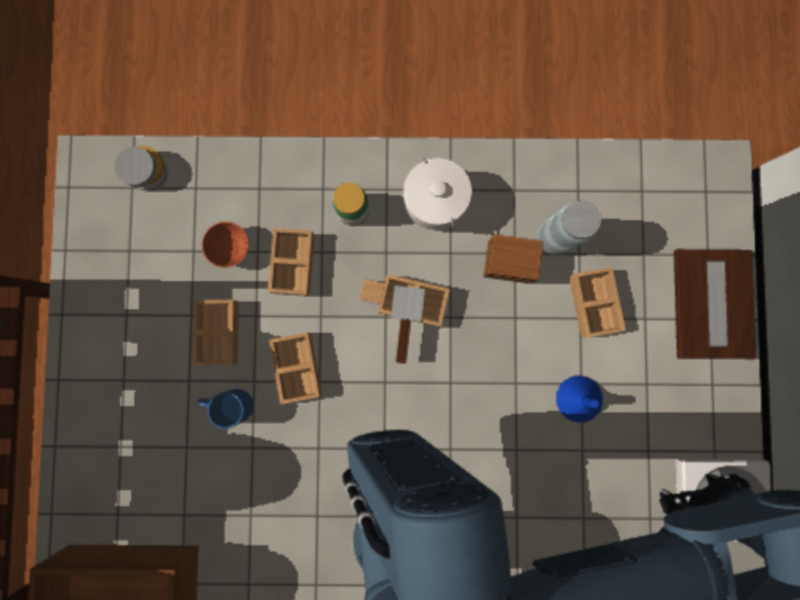

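View pics/scene0.png

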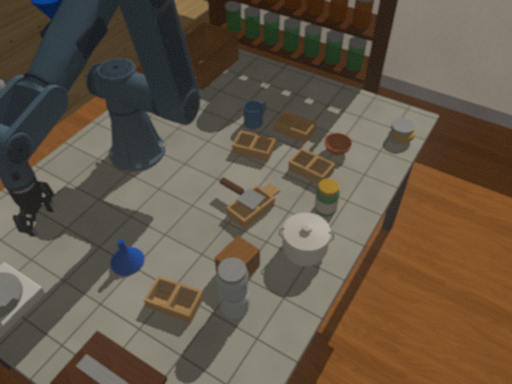

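The top view (800×600) shows four loose trays, at about (291,262), (215,332), (295,368) and (598,303). The base is at (415,301) with its tab to the left, the scraper lies across it with the handle down to (402,360), and the holder is at (514,258) beside the stacked jars. Next I'll fit the models to saturation masks in both views.

```bash
cat > fit.py <<'E'
from h import *
from scipy.optimize import minimize
def box(x0,x1,y0,y1,z0,z1): return np.array([[x,y,z] for x in(x0,x1) for y in(y0,y1) for z in(z0,z1)])
TRAY=[box(-.045,.045,-.075,.075,0,.045)]
BASE=TRAY+[box(-.025,.025,.075,.125,.02,.032)]
HOLD=[box(-.045,.045,-.056,.056,0,.089)]
def sil(c,parts,p,z=0,S=4):
    h,w=c['pixels'].shape[:2]; m=np.zeros((h*S,w*S),np.uint8); cs,sn=np.cos(p[2]),np.sin(p[2])
    for b in parts:
        W=np.c_[p[0]+cs*b[:,0]-sn*b[:,1],p[1]+sn*b[:,0]+cs*b[:,1],b[:,2]+z]
        px=np.array([w2px(c,q) for q in W])
        cv2.fillConvexPoly(m,cv2.convexHull(((px+.5)*S*16-8).round().astype(np.int32)),255,shift=4)
    return cv2.resize(m,(w,h),interpolation=cv2.INTER_AREA)/255.
def sat(c): 
    a=c['pixels'].astype(float); r=(a[...,0]-a[...,2])/(a.max(2)+8); return np.clip((r-.22)/.16,0,1)
def fit(parts,p0,cams,z=0,ign=None,rad=24,masks=None):
    def cost(p):
        t=0
        for i,(c,s) in enumerate(zip(cams,S)):
            m=sil(c,parts,p,z)
            t+=np.sum(np.abs(m-s)*win[i])/win[i].sum()
        return t
    S=masks or [sat(c) for c in cams]; win=[]
    for c in cams:
        m=(sil(c,parts,p0,z)>0).astype(np.uint8); win.append(cv2.dilate(m,np.ones((13,13))).astype(float))
        if ign is not None:win[-1]*=~ign(c)
    best=None
    for d in (-.12,0,.12):
        r=minimize(cost,np.array(p0)+[0,0,d],method='Nelder-Mead',options=dict(initial_simplex=np.array(p0)+[0,0,d]+np.array([[0,0,0],[.012,0,0],[0,.012,0],[0,0,.12]]),xatol=1e-4,fatol=1e-6))
        if best is None or r.fun<best.fun: best=r
    return best.x,best.fun
E
cat > m1.py <<'E'
from fit import *
T=load('top0');Sc=load('scene0')
k=512/800
g={'A':(291,262,-.05),'B':(215,332,0),'C':(295,368,.15),'D':(598,303,.15)}
def run(n,parts,u,v,a,zc,ign=None):
    q=px2w(T,u*k,v*k,zc); p0=[q[0],q[1],a]
    for cams in ([T],[Sc],[T,Sc]):
        x,f=fit(parts,p0,cams,ign=ign); print(n,len(cams),x.round(4),round(f,4))
    return x
def scr(c):
    a=c['pixels'].astype(int); s=np.zeros(a.shape[:2],np.uint8)
    P=[px2w(T,u*k,v*k,.05) for u,v in((385,280),(430,280),(430,325),(415,370),(390,370),(385,325))]
    cv2.fillConvexPoly(s,cv2.convexHull(np.array([w2px(c,p) for p in P]).round().astype(np.int32)),1); return s>0
# image up=+x, left=+y ; own y axis yaw a from world y
out={}
for n,(u,v,a) in g.items(): out[n]=run(n,TRAY,u,v,a,.04)
out['base']=run('base',BASE,415,301,-1.35+1.57-.4,.04,scr)
E
python3 - <<'E'
exec(open('m1.py').read().split('# image up')[0])
for n,u,v in [('A1',270,230),('A2',313,230),('A3',270,294),('base1',387,276),('base2',450,290),('base3',440,326),('base4',378,318),('C1',269,338),('C2',303,333),('D1',570,276),('D2',610,268),('D3',625,333),('D4',586,337),('H1',487,235),('H2',542,239),('H3',539,282),('H4',484,274),('sh',401,362),('s1',393,288),('s2',424,288),('s3',391,318),('s4',420,320)]:
    print(n,px2w(T,u*k,v*k,.089 if n[0]=='H' else .05)[:2].round(3))
E
```

```text
A1 [0.71  0.309]
A2 [0.711 0.209]
A3 [0.561 0.305]
base1 [0.604 0.036]
base2 [ 0.573 -0.11 ]
base3 [ 0.49  -0.087]
base4 [0.507 0.055]
C1 [0.459 0.305]
C2 [0.471 0.227]
D1 [ 0.608 -0.388]
D2 [ 0.627 -0.481]
D3 [ 0.477 -0.512]
D4 [ 0.467 -0.422]
H1 [ 0.695 -0.19 ]
H2 [ 0.687 -0.314]
H3 [ 0.589 -0.306]
H4 [ 0.606 -0.183]
sh [0.407 0.001]
s1 [0.577 0.021]
s2 [ 0.577 -0.05 ]
s3 [0.507 0.025]
s4 [ 0.503 -0.041]
```

```bash
cat > m2.py <<'E'
exec(open('m1.py').read().split('# image up')[0])
h=np.pi/2
g={'A':(291,262,-h+.03),'B':(215,332,-h),'C':(295,368,-h+.2),'D':(598,303,-h+.2)}
out={}
for n,(u,v,a) in g.items(): out[n]=run(n,TRAY,u,v,a,.04)
out['base']=run('base',BASE,415,301,-.2,.04,scr)
out['H']=run('H',HOLD,514,256,-.065,.08)
V=T['pixels'].copy()
for c,f in((T,'top'),(Sc,'scene')):
    V=c['pixels'][...,::-1].copy()
    for n,p in out.items():
        m=(sil(c,HOLD if n=='H' else BASE if n=='base' else TRAY,p)>.5).astype(np.uint8)
        V[(m-cv2.erode(m,np.ones((3,3),np.uint8)))>0]=(0,255,0) 
    V=V[60:300,90:440] if f=='top' else V[70:370,120:400]
    cv2.imwrite(f'pics/ov_{f}.png',cv2.resize(V,None,fx=2,fy=2))
import pickle;pickle.dump(out,open('poses.pkl','wb'))
E
python3 m2.py
python3 -c "
import cv2,numpy as np
a=cv2.imread('pics/ov_top.png');b=cv2.imread('pics/ov_scene.png');print(a.shape,b.shape)"
```

```text
A 1 [ 0.6402  0.2652 -1.6341] 0.0129
A 1 [ 0.6416  0.266  -1.6056] 0.086
A 2 [ 0.6407  0.2652 -1.6307] 0.1027
B 1 [ 0.4729  0.4384 -1.5435] 0.0127
B 1 [ 0.4744  0.4382 -1.5506] 0.0305
B 2 [ 0.4732  0.4379 -1.5391] 0.0448
C 1 [ 0.3915  0.2496 -1.3744] 0.0095
C 1 [ 0.3916  0.2507 -1.3719] 0.0191
C 2 [ 0.3916  0.2496 -1.3748] 0.0307
D 1 [ 0.5496 -0.4566 -1.3823] 0.0077
D 1 [ 0.551  -0.4557 -1.3861] 0.023
D 2 [ 0.5499 -0.4564 -1.3861] 0.0322
base 1 [ 0.5512 -0.026  -0.2158] 0.0099
base 1 [ 0.5503 -0.0235 -0.205 ] 0.0338
base 2 [ 0.5508 -0.0258 -0.2193] 0.0485
H 1 [ 0.6481 -0.2547 -0.1226] 0.0208
H 1 [ 0.649  -0.25   -0.1027] 0.2443
H 2 [ 0.6484 -0.2544 -0.1203] 0.2696
(480, 700, 3) (600, 560, 3)
```

View pics/ov_top.png

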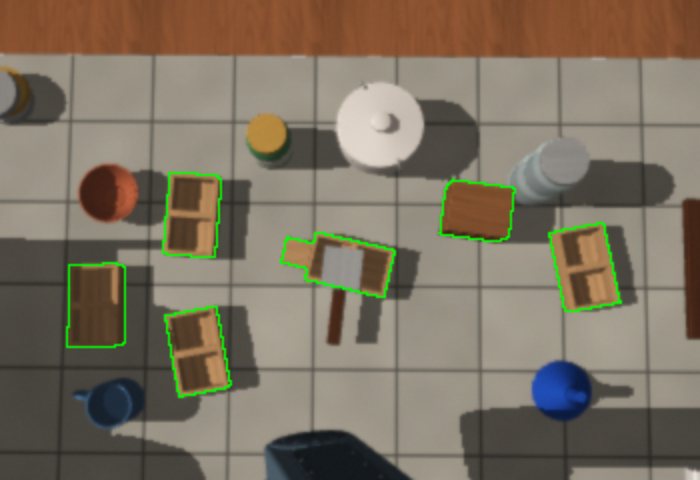

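The overlay shows all outlines sitting tightly on the trays, the base with its tab, and the holder, so the fits are good to 1–2 mm. Next is the scraper.

```bash
cat > scr.py <<'E'
from fit import *
import pickle
HAN=box(-.1,0,-.012,.012,0,.018);BLA=box(0,.075,-.035,.035,0,.004)
def fitscr(cams,bp,p0,z=.045):
    # over base silhouette: blade = unsaturated; elsewhere: handle = saturated
    M=[]
    for c in cams:
        b=sil(c,BASE,bp); s=sat(c); M.append(np.where(b>.5,1-s,s))
    x,f=fit([BLA],p0,cams,z=z,masks=M)
    y,g=fit([BLA,HAN],x,cams,z=z,masks=M)
    return x,f,y,g
def goal(pos,a,down=True):
    o=ctrl.get_obs(); p=np.array(o['eef_pos']); Q=R.from_matrix(rot(o['eef_rot']))
    tgt=R.from_matrix(np.c_[[np.cos(a),np.sin(a),0],[np.sin(a),-np.cos(a),0],[0,0,-1]])
    tgts=[tgt,tgt*R.from_euler('z',np.pi)]
    for t in tgts: print('shift',((np.array(pos)-p)/.05).round(3),'turn',(t*Q.inv()).as_rotvec().round(3))
E
python3 - <<'E'
from scr import *
T=load('top0');S=load('scene0');o=pickle.load(open('poses.pkl','rb'))
for c in([T],[S],[T,S]):
    r=fitscr(c,o['base'],[.505,-.01,-.09]);print([np.round(v,4) for v in r])
x=r[2]; g=x[:2]-.034*np.array([np.cos(x[2]),np.sin(x[2])]);print('grip',g)
goal([g[0],g[1],.12],x[2])
E
```

```text
[array([ 0.5068, -0.0069, -0.1318]), np.float64(0.0713), array([ 0.5071, -0.0074, -0.1223]), np.float64(0.0416)]
[array([ 0.5091, -0.0086, -0.1303]), np.float64(0.0855), array([ 0.5096, -0.0059, -0.1666]), np.float64(0.085)]
[array([ 0.5082, -0.0069, -0.1307]), np.float64(0.1647), array([ 0.508 , -0.0074, -0.1279]), np.float64(0.1315)]
grip [ 0.47427104 -0.00307464]
shift [ 5.795 10.82  -2.209] turn [-0.002  0.    -0.455]
shift [ 5.795 10.82  -2.209] turn [-0.000e+00 -2.000e-03  2.687e+00]
```

move_arm(plan=[0.5, 0.95, 0, 0, 0, -0.05, 1.0, 1.9, 0, 0, 0, -0.1, 1.5, 2.9, 0, 0, 0, -0.15, 2.1, 3.9, 0, 0, 0, -0.2, 2.65, 4.9, 0, 0, 0, -0.25, 3.2, 5.9, -0.3, 0, 0, -0.3, 3.75, 6.95, -0.6, 0, 0, -0.35, 4.3, 8.0, -0.9, 0, 0, -0.4, 4.85, 9.0, -1.2, 0, 0, -0.455, 5.3, 9.9, -1.3, 0, 0, -0.455], grip=60)

```text
time_s: 1.35
eef_pos: [0.4495, -0.0473, 0.1652]
eef_rot: [-0.0, 0.998, -0.064, -0.001]
wrist_force: [0.9, -0.4, 1.1]
opening: 0.708
grasp_force: 0.0
```

move_arm(plan=[0.5, 0.92, -0.5, 0, 0, 0, 0.5, 0.92, -0.9, 0, 0, 0, 0.5, 0.92, -0.9, 0, 0, 0, 0.5, 0.92, -0.9, 0, 0, 0])

```text
time_s: 1.85
eef_pos: [0.4748, -0.0041, 0.1218]
eef_rot: [0.0, 0.998, -0.064, 0.0]
wrist_force: [-0.5, -0.3, -0.1]
opening: 0.704
grasp_force: 0.0
```

Run:
```python
from scr import *
c=snap('wrist','w1');snap('top','top1')
o=pickle.load(open('poses.pkl','rb'));print(ctrl.get_obs()['eef_pos'],c['origin'],c['fx'])
r=fitscr([c],o['base'],[.508,-.0074,-.128]);print([np.round(v,4) for v in r])
x=r[2];g=x[:2]-.034*np.array([np.cos(x[2]),np.sin(x[2])]);goal([g[0],g[1],.035],x[2])
V=c['pixels'][...,::-1].copy()
for p,col in((x,(0,255,0)),([.508,-.0074,-.128],(255,0,0))):
    m=(sil(c,[BLA,HAN],p,.045)>.5).astype(np.uint8);V[(m-cv2.erode(m,np.ones((3,3),np.uint8)))>0]=col
m=(sil(c,BASE,o['base'])>.5).astype(np.uint8);V[(m-cv2.erode(m,np.ones((3,3),np.uint8)))>0]=(0,0,255)
cv2.imwrite('pics/w1o.png',V)
```

```text
[ 0.47519626 -0.00440758  0.12232138] [ 0.54144366 -0.01329322  0.26379955] 293.45130300576216
[array([ 0.5056, -0.008 , -0.1095]), np.float64(0.044), array([ 0.5056, -0.0081, -0.1088]), np.float64(0.0435)]
shift [-6.800e-02  1.000e-03 -1.746e+00] turn [0.    0.002 0.021]
shift [-6.800e-02  1.000e-03 -1.746e+00] turn [ 3.000e-03 -1.000e-03 -3.121e+00]
```

View pics/w1o.png

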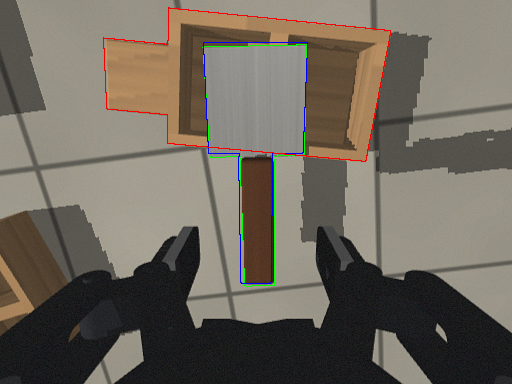

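The wrist view shows the scraper model aligned on the blade and handle. The handle, around (257,220), is centred between the fingers, so I go down and grip.

move_arm(plan=[-0.03, 0, -0.6, 0, 0, 0.01, -0.06, 0, -1.2, 0, 0, 0.015, -0.06, 0, -1.74, 0, 0, 0.015, -0.06, 0, -1.74, 0, 0, 0.015, -0.06, 0, -1.74, 0, 0, 0.015])

```text
time_s: 2.58
eef_pos: [0.4726, -0.0042, 0.0356]
eef_rot: [0.0, 0.998, -0.057, 0.001]
wrist_force: [-0.0, -0.0, -0.2]
opening: 0.704
grasp_force: 0.0
```

move_arm(plan=[0, 0, 0, 0, 0, 0, 0, 0, 0, 0, 0, 0, 0, 0, 0, 0, 0, 0, 0, 0, 0, 0, 0, 0, 0, 0, 0, 0, 0, 0, 0, 0, 0, 0, 0, 0], grip=5)

```text
time_s: 3.32
eef_pos: [0.4724, -0.0038, 0.0353]
eef_rot: [0.0, 0.998, -0.056, 0.001]
wrist_force: [-2.1, 0.2, 6.7]
opening: 0.27
grasp_force: 61.4
```

move_arm(plan=[0, 0, 0.3, 0, 0, 0, 0, 0, 0.8, 0, 0, 0, 0, 0, 1.4, 0, 0, 0, 0, 0, 2.0, 0, 0, 0, 0, 0, 2.0, 0, 0, 0])

```text
time_s: 3.95
eef_pos: [0.4734, -0.004, 0.137]
eef_rot: [0.001, 0.998, -0.056, 0.003]
wrist_force: [-0.1, -0.7, -2.2]
opening: 0.266
grasp_force: 60.3
```

Run:
```python
from scr import *
c=snap('wrist','w2');o=ctrl.get_obs();print(o['eef_pos'],o['eef_rot'],o['opening'],o['wrist_force'],o['torque'])
H=pickle.load(open('poses.pkl','rb'))['H']
a=H[2];d=np.array([np.cos(a),np.sin(a)]);m=H[:2]-.045*d
for s in(-.034-.075-.03,-.034): g=m+d*s;goal([g[0],g[1],.055],a);print(g)
```

```text
[ 0.47212883 -0.00366849  0.13526616] [ 2.49956754e-04  9.98400483e-01 -5.65244414e-02  1.18375054e-03] 0.2686417575559949 [-0.26519174  0.71311768 -1.7152901 ] [0.01671548 0.07196636 0.01001985]
shift [-0.128 -4.574 -1.605] turn [ 0.001  0.002 -0.007]
shift [-0.128 -4.574 -1.605] turn [-4.000e-03  1.000e-03  3.134e+00]
[ 0.46572208 -0.23234391]
shift [ 1.957 -4.826 -1.605] turn [ 0.001  0.002 -0.007]
shift [ 1.957 -4.826 -1.605] turn [-4.000e-03  1.000e-03  3.134e+00]
[ 0.56996307 -0.24494609]
```

View pics/w2.png

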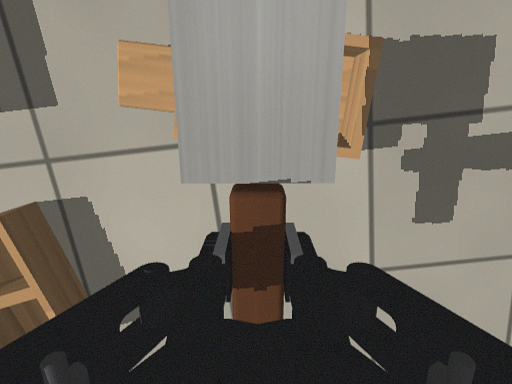

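The wrist view shows the scraper held straight, with the blade root at v=183 spanning u 182–335. I'll check droop against a level model.

Run:
```python
from scr import *
from scipy.optimize import least_squares
c=load('w2');o=ctrl.get_obs();p=np.array(o['eef_pos']);
obs=np.array([[182,183],[335,183],[168,0],[345,0]])
def mod(x): # pitch, z(bottom), x root, yaw, y
    Rr=R.from_euler('zy',[x[3],x[0]]).as_matrix(); b=np.array([x[2],x[4],x[1]])
    q=[w2px(c,b+Rr@np.array(v)) for v in([0,.035,.004],[0,-.035,.004],[x[5],.035,.004],[x[6],-.035,.004])]
    return np.array(q)
r=least_squares(lambda x:(mod(x)-obs).ravel(),[0,.145,.506,-.11,-.008,.06,.06]);print(r.x.round(4),r.cost)
b=r.x; print('bottom-z offset to tcp',b[1]-p[2], 'level expected .010')
```

```text
[ 0.0206  0.1454  0.506  -0.1041 -0.0086  0.0747  0.0741] 0.48212408808417184
bottom-z offset to tcp 0.010162052905817787 level expected .010
```

move_arm(plan=[-0.1, -0.9, 0, 0, 0, 0, -0.13, -1.8, 0, 0, 0, 0, -0.13, -2.8, 0, 0, 0, 0, -0.13, -3.8, -0.4, 0, 0, 0, -0.13, -4.57, -0.9, 0, 0, -0.007, -0.13, -4.57, -1.58, 0, 0, -0.007, -0.13, -4.57, -1.58, 0, 0, -0.007, -0.13, -4.57, -1.58, 0, 0, -0.007])

```text
time_s: 5.0
eef_pos: [0.4649, -0.2315, 0.0552]
eef_rot: [-0.0, 0.998, -0.06, -0.0]
wrist_force: [0.2, -0.5, -1.6]
opening: 0.265
grasp_force: 60.1
```

Run:
```python
from scr import *
c=snap('wrist','w3');t=snap('top','t3');s=snap('scene','s3')
H=pickle.load(open('poses.pkl','rb'))['H']
x,f=fit(HOLD,H,[t]);print(x,f)
a=H[2];d=np.array([np.cos(a),np.sin(a)]);m=H[:2]-.045*d
for k in(-.034-.075-.03,-.109,-.034): g=m+d*k;goal([g[0],g[1],.056],a)
V=c['pixels'][...,::-1].copy()
mm=(sil(c,HOLD,H)>.5).astype(np.uint8);V[(mm-cv2.erode(mm,np.ones((3,3),np.uint8)))>0]=(0,255,0)
W=s['pixels'][100:340,140:340,::-1]
cv2.imwrite('pics/w3o.png',np.hstack([cv2.resize(V,(400,300)),cv2.resize(W,(250,300))]))
```

```text
[ 0.64808879 -0.25452469 -0.1225279 ] 0.020488686176948042
shift [-0.006 -0.003 -0.013] turn [ 0.002  0.002 -0.001]
shift [-0.006 -0.003 -0.013] turn [-3.00e-03  2.00e-03  3.14e+00]
shift [ 0.589 -0.075 -0.013] turn [ 0.002  0.002 -0.001]
shift [ 0.589 -0.075 -0.013] turn [-3.00e-03  2.00e-03  3.14e+00]
shift [ 2.078 -0.255 -0.013] turn [ 0.002  0.002 -0.001]
shift [ 2.078 -0.255 -0.013] turn [-3.00e-03  2.00e-03  3.14e+00]
```

View pics/w3o.png

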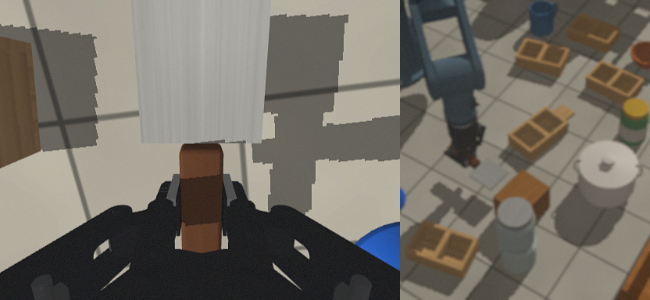

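The blade faces the block squarely and the handle is still centred. Inserting.

move_arm(plan=[0.3, -0.04, 0, 0, 0, 0, 0.6, -0.075, 0, 0, 0, 0, 0.8, -0.1, 0, 0, 0, 0, 1.0, -0.125, 0, 0, 0, 0, 1.2, -0.15, 0, 0, 0, 0])

```text
time_s: 5.78
eef_pos: [0.5257, -0.2395, 0.0551]
eef_rot: [-0.0, 0.998, -0.06, -0.0]
wrist_force: [-0.2, -0.3, -1.5]
opening: 0.266
grasp_force: 60.2
```

move_arm(plan=[0.2, -0.025, 0, 0, 0, 0, 0.4, -0.05, 0, 0, 0, 0, 0.6, -0.075, 0, 0, 0, 0, 0.75, -0.092, 0, 0, 0, 0, 0.8, -0.1, 0, 0, 0, 0, 0.8, -0.1, 0, 0, 0, 0])

```text
time_s: 6.52
eef_pos: [0.565, -0.2445, 0.0552]
eef_rot: [-0.0, 0.998, -0.06, -0.0]
wrist_force: [-0.1, -0.2, -1.9]
opening: 0.266
grasp_force: 60.2
```

move_arm(plan=[0.04, -0.005, 0, 0, 0, 0, 0.07, -0.009, 0, 0, 0, 0, 0.1, -0.012, 0, 0, 0, 0, 0.1, -0.012, 0, 0, 0, 0])

```text
time_s: 7.02
eef_pos: [0.5694, -0.2451, 0.0551]
eef_rot: [-0.0, 0.998, -0.06, -0.001]
wrist_force: [-4.1, -0.5, -1.6]
opening: 0.275
grasp_force: 39.8
```

move_arm(plan=[0.02, -0.002, 0, 0, 0, 0, 0.03, -0.003, 0, 0, 0, 0, 0.03, -0.003, 0, 0, 0, 0])

```text
time_s: 7.4
eef_pos: [0.5694, -0.245, 0.0548]
eef_rot: [-0.001, 0.998, -0.06, -0.002]
wrist_force: [-10.5, 1.0, 3.5]
opening: 0.272
grasp_force: 63.9
```

move_arm(plan=[0, 0, -0.04, 0, 0, 0, 0, 0, -0.08, 0, 0, 0, 0, 0, -0.08, 0, 0, 0])

```text
time_s: 7.78
eef_pos: [0.5695, -0.2449, 0.0506]
eef_rot: [-0.001, 0.998, -0.06, -0.002]
wrist_force: [-9.5, 1.5, 1.0]
opening: 0.268
grasp_force: 63.8
```

move_arm(plan=[0, 0, 0, 0, 0, 0, 0, 0, 0, 0, 0, 0, 0, 0, 0, 0, 0, 0, 0, 0, 0, 0, 0, 0], grip=45)

```text
time_s: 8.28
eef_pos: [0.5719, -0.2454, 0.0515]
eef_rot: [0.0, 0.998, -0.06, 0.0]
wrist_force: [1.0, -0.8, 0.5]
opening: 0.526
grasp_force: 0.0
```

move_arm(plan=[0, 0, 0.4, 0, 0, 0, 0, 0, 1.0, 0, 0, 0, 0, 0, 1.8, 0, 0, 0, -0.2, 0, 2.4, 0, 0, 0, -0.2, 0, 2.4, 0, 0, 0])

```text
time_s: 8.9
eef_pos: [0.5633, -0.2466, 0.1762]
eef_rot: [0.002, 0.998, -0.06, 0.003]
wrist_force: [-0.5, -0.7, -0.8]
opening: 0.526
grasp_force: 0.0
```

Run:
```python
from scr import *
c=snap('wrist','w4');H=pickle.load(open('poses.pkl','rb'))['H']
a=H[2];d=np.array([np.cos(a),np.sin(a)]);m=H[:2]-.045*d
V=c['pixels'][...,::-1].copy()
mm=(sil(c,[HAN],[*m,a],.06)>.5).astype(np.uint8);V[(mm-cv2.erode(mm,np.ones((3,3),np.uint8)))>0]=(0,255,0)
mm=(sil(c,HOLD,H)>.5).astype(np.uint8);V[(mm-cv2.erode(mm,np.ones((3,3),np.uint8)))>0]=(0,0,255)
cv2.imwrite('pics/w4o.png',V)
P=pickle.load(open('poses.pkl','rb'))
for n in 'DACB': print(n);goal([*P[n][:2],.12],P[n][2]+np.pi)
```

```text
D
shift [-0.253 -4.209 -1.078] turn [-0.002  0.005  1.876]
shift [-0.253 -4.209 -1.078] turn [ 0.004  0.002 -1.266]
A
shift [ 1.564 10.224 -1.078] turn [-1.000e-03  5.000e-03  1.631e+00]
shift [ 1.564 10.224 -1.078] turn [ 5.00e-03  1.00e-03 -1.51e+00]
C
shift [-3.417  9.912 -1.078] turn [-0.002  0.005  1.887]
shift [-3.417  9.912 -1.078] turn [ 0.004  0.002 -1.254]
B
shift [-1.786 13.677 -1.078] turn [-1.000e-03  5.000e-03  1.723e+00]
shift [-1.786 13.677 -1.078] turn [ 4.000e-03  1.000e-03 -1.419e+00]
```

View pics/w4o.png

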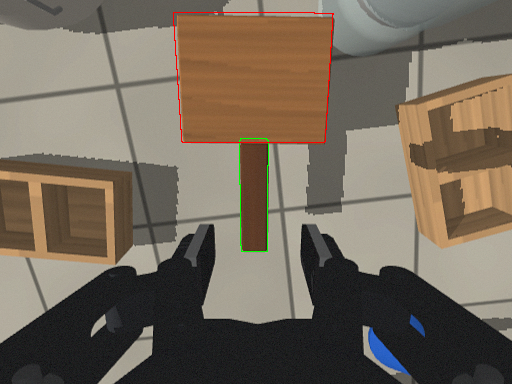

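The overlay confirms the scraper is home: the handle's shoulder meets the block face at (254,141). Next is tray D, swinging wide of the jars.

move_arm(plan=[-0.8, -0.3, 0, 0, 0, -0.13, -1.3, -0.9, 0, 0, 0, -0.28, -1.3, -1.8, 0, 0, 0, -0.45, -1.3, -2.7, 0, 0, 0, -0.62, -1.2, -3.5, 0, 0, 0, -0.79, -0.8, -4.1, 0, 0, 0, -0.96, -0.25, -4.2, 0, 0, 0, -1.13, -0.25, -4.2, -0.5, 0, 0, -1.266, -0.25, -4.2, -1.0, 0, 0, -1.266, -0.25, -4.2, -1.0, 0, 0, -1.266], grip=45)

```text
time_s: 10.2
eef_pos: [0.5475, -0.4532, 0.117]
eef_rot: [-0.001, 0.769, -0.639, -0.004]
wrist_force: [-0.9, -0.1, -0.2]
opening: 0.528
grasp_force: 0.0
```

```bash
cat > chk.py <<'E'
import sys
from scr import *
P=pickle.load(open('poses.pkl','rb')); n=sys.argv[1]
c=snap('wrist','wt_'+n)
x,f=fit(TRAY,P[n],[c],ign=lambda c:(lambda m:(cv2.dilate((c['pixels'].max(2)<60).astype(np.uint8),np.ones((5,5)))>0))(0))
print(P[n],x.round(4),round(f,4))
a=x[2] if len(sys.argv)<3 else x[2]+np.pi
goal([*x[:2],.016],a)
V=c['pixels'][...,::-1].copy()
for p,col in((x,(0,255,0)),(P[n],(0,0,255))):
    mm=(sil(c,TRAY,p)>.5).astype(np.uint8);V[(mm-cv2.erode(mm,np.ones((3,3),np.uint8)))>0]=col
cv2.imwrite(f'pics/wto_{n}.png',V)
E
python3 chk.py D
```

```text
[ 0.54986587 -0.45640285 -1.38607847] [ 0.5491 -0.4563 -1.3823] 0.0251
shift [ 0.015 -0.041 -2.064] turn [-0.003 -0.003  0.004]
shift [ 0.015 -0.041 -2.064] turn [-0.004  0.005 -3.138]
```

View pics/wto_D.png

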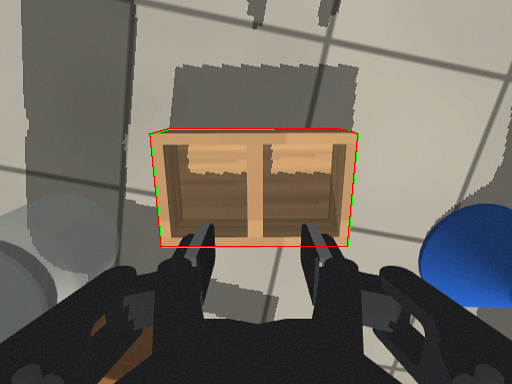

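The wrist view shows the tray D fit exact, with the partition at u=255 between the fingers. Descend and pinch.

move_arm(plan=[0.015, -0.04, -0.7, 0, 0, 0, 0.015, -0.04, -1.4, 0, 0, 0, 0.015, -0.04, -1.85, 0, 0, 0, 0.015, -0.04, -2.06, 0, 0, 0, 0.015, -0.04, -2.06, 0, 0, 0, 0.015, -0.04, -2.06, 0, 0, 0])

```text
time_s: 11.0
eef_pos: [0.5507, -0.4582, 0.02]
eef_rot: [0.0, 0.769, -0.639, 0.001]
wrist_force: [-0.6, -0.6, -0.2]
opening: 0.523
grasp_force: 0.0
```

move_arm(plan=[0, 0, 0, 0, 0, 0, 0, 0, 0, 0, 0, 0, 0, 0, 0, 0, 0, 0, 0, 0, 0, 0, 0, 0, 0, 0, 0, 0, 0, 0], grip=2)

```text
time_s: 11.62
eef_pos: [0.5504, -0.4579, 0.0194]
eef_rot: [0.0, 0.769, -0.639, 0.001]
wrist_force: [0.4, -0.2, 5.2]
opening: 0.127
grasp_force: 61.2
```

```bash
cat > pl.py <<'E'
import sys
from scr import *
P=pickle.load(open('poses.pkl','rb')); b=P['base']; lvl=int(sys.argv[1]); off=.04 if lvl%2 else 0
tz=float(sys.argv[2]) if len(sys.argv)>2 else .016
g=b[:2]+off*np.array([-np.sin(b[2]),np.cos(b[2])]);goal([*g,tz+.045*lvl],b[2]);print(g)
E
python3 pl.py 1
```

```text
shift [0.182 9.423 0.831] turn [0.    0.002 1.167]
shift [0.182 9.423 0.831] turn [ 0.002 -0.    -1.975]
[0.55949097 0.01329154]
```

move_arm(plan=[0, 0, 0.3, 0, 0, 0, 0, 0, 1.0, 0, 0, 0, -0.2, 0, 2.0, 0, 0, 0, -0.6, 0.4, 3.0, 0, 0, 0.05, -0.9, 1.4, 3.0, 0, 0, 0.2, -1.0, 2.4, 3.0, 0, 0, 0.35, -1.0, 3.4, 3.0, 0, 0, 0.5, -1.0, 4.4, 3.0, 0, 0, 0.65, -1.0, 5.4, 3.0, 0, 0, 0.8, -0.8, 6.4, 3.0, 0, 0, 0.95])

```text
time_s: 12.88
eef_pos: [0.509, -0.1356, 0.1686]
eef_rot: [-0.0, 0.977, -0.214, -0.0]
wrist_force: [0.4, -1.3, -0.6]
opening: 0.128
grasp_force: 60.1
```

```bash
python3 pl.py 1 .0195; python3 -c "
from h import *
o=ctrl.get_obs();print(o['time_s'],o['opening'],o['grasp_force'])"
```

```text
shift [ 1.009  2.978 -2.082] turn [-0.    -0.     0.213]
shift [ 1.009  2.978 -2.082] turn [-1.000e-03  0.000e+00 -2.929e+00]
[0.55949097 0.01329154]
12.875 0.12804488406686 60.126975774765015
```

move_arm(plan=[0.5, 0.9, 0, 0, 0, 0.1, 0.9, 1.8, 0, 0, 0, 0.213, 1.04, 2.7, -0.3, 0, 0, 0.213, 1.04, 2.98, -1.0, 0, 0, 0.213, 1.04, 2.98, -1.7, 0, 0, 0.213, 1.04, 2.98, -1.7, 0, 0, 0.213, 1.04, 2.98, -1.7, 0, 0, 0.213])

```text
time_s: 13.75
eef_pos: [0.5626, 0.0113, 0.0847]
eef_rot: [0.0, 0.994, -0.112, 0.001]
wrist_force: [-0.5, -0.1, -1.0]
opening: 0.129
grasp_force: 60.1
```

```bash
cat > hold.py <<'E'
# fit tray held/placed: lvl, zoffset of tray bottom above its seat computed from tcp
import sys
from scr import *
P=pickle.load(open('poses.pkl','rb')); b=P['base']; lvl=int(sys.argv[1]); off=.04 if lvl%2 else 0
g=b[:2]+off*np.array([-np.sin(b[2]),np.cos(b[2])])
o=ctrl.get_obs(); z=o['eef_pos'][2]-.0195 if len(sys.argv)<3 else .045*lvl
c=snap('wrist',f'h{lvl}_{int(o["time_s"]*10)}')
# other trays of the stack excluded: drop pixels of base/lower stack outside the tray window
ign=lambda c:cv2.dilate((c['pixels'].max(2)<60).astype(np.uint8),np.ones((5,5)))>0
x,f=fit(TRAY,[*g,b[2]],[c],z=z,ign=ign)
e=R.from_euler('z',-b[2]).apply([*(x[:2]-g),0]); print('z',z,'pose',x.round(4),f,'err own x,y mm',(e[:2]*1e3).round(1),'yaw',round(x[2]-b[2],4))
V=c['pixels'][...,::-1].copy()
for p,zz,col,mod in((x,z,(0,255,0),TRAY),(b,0,(0,0,255),BASE)):
    mm=(sil(c,mod,p,zz)>.5).astype(np.uint8);V[(mm-cv2.erode(mm,np.ones((3,3),np.uint8)))>0]=col
cv2.imwrite('pics/hold.png',V); 
for t in (0,.0003): goal([*(np.array(o['eef_pos'])[:2]+g-x[:2]),.0195+.045*lvl+t],b[2]-(x[2]-b[2])*0)
E
python3 hold.py 1
```

```text
z 0.06517017177454398 pose [ 0.562   0.0102 -0.1903] 0.028366695839682477 err own x,y mm [ 3.1 -2.5] yaw 0.029
shift [-0.06   0.065 -0.414] turn [0.001 0.003 0.004]
shift [-0.06   0.065 -0.414] turn [ 4.000e-03 -1.000e-03 -3.137e+00]
shift [-0.06   0.065 -0.408] turn [0.001 0.003 0.004]
shift [-0.06   0.065 -0.408] turn [ 4.000e-03 -1.000e-03 -3.137e+00]
```

View pics/hold.png

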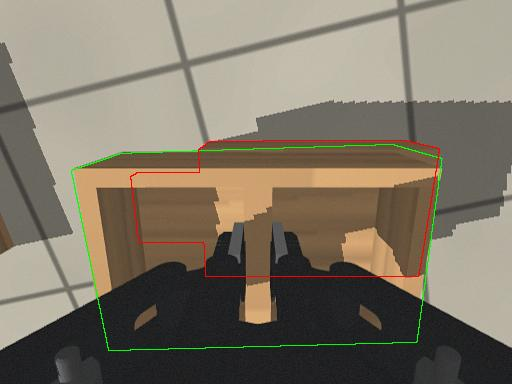

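Much of the tray is hidden by the gripper, so the fit leans on the base behind it. The far rim corners at (72,168) and (440,168) are clear, so I'll use those.

```bash
cat > rim.py <<'E'
import sys
from scr import *
# rim.py lvl pic z uL vL uR vR : far rim corners (own +x side: left=+y, right=-y)
P=pickle.load(open('poses.pkl','rb')); b=P['base']; lvl=int(sys.argv[1]);c=load(sys.argv[2]);z=float(sys.argv[3])
u=[float(v) for v in sys.argv[4:8]]
L=px2w(c,u[0],u[1],z+.045)[:2];Rr=px2w(c,u[2],u[3],z+.045)[:2]
ay=(L-Rr)/np.linalg.norm(L-Rr);yaw=np.arctan2(-ay[0],ay[1]);ctr=(L+Rr)/2-.045*np.array([ay[1],-ay[0]])
off=.04 if lvl%2 else 0;g=b[:2]+off*np.array([-np.sin(b[2]),np.cos(b[2])])
e=R.from_euler('z',-b[2]).apply([*(ctr-g),0])[:2]
print('len',np.linalg.norm(L-Rr),'ctr',ctr,'yawerr',yaw-b[2],'err mm',(e*1e3).round(1)); o=ctrl.get_obs(); print('tcp-ctr',np.array(o['eef_pos'])[:2]-ctr)
goal([*(np.array(o['eef_pos'])[:2]+g-ctr),.0195+.045*lvl],b[2])
E
ls pics/h1*; python3 rim.py 1 $(ls pics/h1*.pkl|xargs -n1 basename -s .pkl) .0652 72 168.5 441 168.5
```

```text
pics/h1_137.pkl
pics/h1_137.png
len 0.14943832261030862 ctr [0.56025476 0.0115266 ] yawerr -0.0037467071423331055 err mm [ 1.1 -1.6]
tcp-ctr [ 0.00287613 -0.00040536]
shift [-0.015  0.035 -0.414] turn [0.001 0.003 0.004]
shift [-0.015  0.035 -0.414] turn [ 4.000e-03 -1.000e-03 -3.137e+00]
```

move_arm(plan=[-0.015, 0.035, -0.15, 0, 0, 0.004, -0.015, 0.035, -0.3, 0, 0, 0.004, -0.015, 0.035, -0.39, 0, 0, 0.004, -0.015, 0.035, -0.41, 0, 0, 0.004, -0.015, 0.035, -0.41, 0, 0, 0.004])

```text
time_s: 14.42
eef_pos: [0.5608, 0.0134, 0.0643]
eef_rot: [0.0, 0.994, -0.109, -0.001]
wrist_force: [-8.0, 0.4, 15.0]
opening: 0.131
grasp_force: 62.7
```

move_arm(plan=[0, 0, 0.01, 0, 0, 0, 0, 0, 0.01, 0, 0, 0, 0, 0, 0.01, 0, 0, 0, 0, 0, 0.01, 0, 0, 0], grip=45)

```text
time_s: 14.92
eef_pos: [0.561, 0.0134, 0.0631]
eef_rot: [-0.0, 0.994, -0.109, -0.0]
wrist_force: [-0.0, -0.1, 0.0]
opening: 0.528
grasp_force: 0.0
```

move_arm(plan=[0, 0, 0.4, 0, 0, 0, 0, 0, 1.0, 0, 0, 0, 0, 0, 1.8, 0, 0, 0, 0, 0, 2.4, 0, 0, 0, 0, 0, 2.4, 0, 0, 0, 0, 0, 2.4, 0, 0, 0])

```text
time_s: 15.68
eef_pos: [0.5605, 0.0135, 0.1824]
eef_rot: [-0.0, 0.994, -0.109, -0.001]
wrist_force: [-0.3, 0.4, -0.6]
opening: 0.527
grasp_force: 0.0
```

```bash
cat > after.py <<'E'
import sys
from scr import *
# re-fit placed top tray at lvl with wrist cam; print errors and goals to next tray
P=pickle.load(open('poses.pkl','rb')); b=P['base']; lvl=int(sys.argv[1])
off=.04 if lvl%2 else 0;g=b[:2]+off*np.array([-np.sin(b[2]),np.cos(b[2])])
w=snap('wrist',f'a{lvl}w');t=snap('top',f'a{lvl}t');s=snap('scene',f'a{lvl}s')
for nm,c in(('w',w),('t',t),('s',s)):
    # silhouette: predicted whole stack, with free pose for the top tray
    def st(p,c):
        m=sil(c,BASE,b)
        for l in range(1,lvl): 
            oo=.04 if l%2 else 0; gg=b[:2]+oo*np.array([-np.sin(b[2]),np.cos(b[2])]); m=np.maximum(m,sil(c,TRAY,[*gg,b[2]],.045*l))
        return np.maximum(m,sil(c,TRAY,p,.045*lvl))
    S=sat(c); p0=np.array([*g,b[2]])
    win=cv2.dilate((st(p0,c)>0).astype(np.uint8),np.ones((13,13))).astype(float)*(cv2.dilate((c['pixels'].max(2)<50).astype(np.uint8),np.ones((5,5)))==0)
    r=minimize(lambda p:np.sum(np.abs(st(p,c)-S)*win)/win.sum(),p0,method='Nelder-Mead',options=dict(initial_simplex=p0+np.array([[0,0,0],[.008,0,0],[0,.008,0],[0,0,.06]]),xatol=1e-4,fatol=1e-6))
    e=R.from_euler('z',-b[2]).apply([*(r.x[:2]-g),0]);print(nm,'err mm',(e[:2]*1e3).round(1),'yaw',round(r.x[2]-b[2],3),r.fun.round(4))
for n in sys.argv[2:]: print(n);goal([*P[n][:2],.12],P[n][2]+np.pi)
E
python3 after.py 1 A C B
```

```text
w err mm [-0.5 -0.7] yaw 0.007 0.0278
t err mm [-1.7  7.8] yaw -0.001 0.2743
s err mm [ 2.1 -0. ] yaw 0.006 0.0279
A
shift [ 1.611  5.033 -1.233] turn [ 0.002 -0.003  1.73 ]
shift [ 1.611  5.033 -1.233] turn [-0.002 -0.002 -1.411]
C
shift [-3.37   4.721 -1.233] turn [ 0.002 -0.002  1.986]
shift [-3.37   4.721 -1.233] turn [-0.002 -0.002 -1.156]
B
shift [-1.738  8.487 -1.233] turn [ 0.002 -0.002  1.822]
shift [-1.738  8.487 -1.233] turn [-0.002 -0.002 -1.32 ]
```

Tray 1 is within 1 mm by the wrist camera. Next is tray A.

move_arm(plan=[0, 0.3, 0.3, 0, 0, 0.17, 0.2, 0.9, 0.3, 0, 0, 0.35, 0.4, 1.6, 0.3, 0, 0, 0.53, 0.6, 2.3, 0.3, 0, 0, 0.71, 0.8, 3.0, 0.3, 0, 0, 0.89, 1.0, 3.7, 0.1, 0, 0, 1.07, 1.3, 4.4, -0.2, 0, 0, 1.25, 1.6, 5.03, -0.5, 0, 0, 1.43, 1.61, 5.03, -0.9, 0, 0, 1.61, 1.61, 5.03, -1.23, 0, 0, 1.73], grip=45)

```text
time_s: 17.08
eef_pos: [0.6406, 0.2653, 0.119]
eef_rot: [-0.001, 0.726, 0.688, -0.001]
wrist_force: [-0.7, 0.5, 0.2]
opening: 0.525
grasp_force: 0.0
```

move_arm(plan=[0, 0, 0, 0, 0, 0, 0, 0, 0, 0, 0, 0])

```text
time_s: 17.32
eef_pos: [0.6417, 0.2648, 0.1218]
eef_rot: [-0.0, 0.729, 0.685, -0.0]
wrist_force: [0.7, -0.4, 0.5]
opening: 0.527
grasp_force: 0.0
```

```bash
python3 chk.py A pi
```

```text
[ 0.64067219  0.26522499 -1.63068454] [ 0.6395  0.2632 -1.6334] 0.0267
shift [-0.051 -0.034 -2.13 ] turn [-0.     0.001 -0.001]
shift [-0.051 -0.034 -2.13 ] turn [-1.000e-03 -0.000e+00  3.141e+00]
```

move_arm(plan=[-0.04, -0.03, -0.7, 0, 0, 0, -0.04, -0.03, -1.4, 0, 0, 0, -0.04, -0.03, -1.85, 0, 0, 0, -0.04, -0.03, -2.06, 0, 0, 0, -0.04, -0.03, -2.06, 0, 0, 0, -0.04, -0.03, -2.06, 0, 0, 0])

```text
time_s: 18.12
eef_pos: [0.6408, 0.2637, 0.0204]
eef_rot: [0.001, 0.728, 0.686, 0.001]
wrist_force: [1.0, -0.3, 0.5]
opening: 0.529
grasp_force: 0.0
```

move_arm(plan=[0, 0, 0, 0, 0, 0, 0, 0, 0, 0, 0, 0, 0, 0, 0, 0, 0, 0, 0, 0, 0, 0, 0, 0, 0, 0, 0, 0, 0, 0], grip=2)

```text
time_s: 18.75
eef_pos: [0.6404, 0.2636, 0.0199]
eef_rot: [0.0, 0.728, 0.686, 0.001]
wrist_force: [0.1, -0.2, 6.2]
opening: 0.126
grasp_force: 61.3
```

```bash
python3 pl.py 2 .04
```

```text
shift [-1.793 -5.787  2.202] turn [ 1.00e-03  2.00e-03 -1.73e+00]
shift [-1.793 -5.787  2.202] turn [-2.000e-03  1.000e-03  1.411e+00]
[ 0.55078929 -0.0257505 ]
```

move_arm(plan=[0, 0, 0.3, 0, 0, 0, 0, 0, 1.0, 0, 0, 0, 0, 0, 2.0, 0, 0, -0.1, 0, -0.4, 3.0, 0, 0, -0.28, -0.2, -1.2, 3.5, 0, 0, -0.46, -0.5, -2.1, 3.5, 0, 0, -0.64, -0.8, -3.0, 3.5, 0, 0, -0.82, -1.1, -3.9, 3.5, 0, 0, -1.0, -1.4, -4.8, 3.5, 0, 0, -1.18, -1.7, -5.5, 3.5, 0, 0, -1.36])

```text
time_s: 20.0
eef_pos: [0.5534, -0.0132, 0.1939]
eef_rot: [-0.0, 0.997, 0.072, -0.0]
wrist_force: [-0.5, -0.8, -2.3]
opening: 0.13
grasp_force: 60.1
```

move_arm(plan=[-0.08, -0.28, -0.3, 0, 0, -0.18, -0.08, -0.28, -0.7, 0, 0, -0.36, -0.08, -0.28, -1.28, 0, 0, -0.37, -0.08, -0.28, -1.28, 0, 0, -0.37, -0.08, -0.28, -1.28, 0, 0, -0.37])

```text
time_s: 20.62
eef_pos: [0.5509, -0.0256, 0.1308]
eef_rot: [0.0, 0.994, -0.109, 0.0]
wrist_force: [-0.5, 0.3, -1.5]
opening: 0.129
grasp_force: 60.0
```

```bash
python3 hold.py 2
python3 - <<'E'
import cv2;import glob
f=glob.glob('pics/h2_*.png')[0];print(f);a=cv2.imread(f)[120:220];cv2.imwrite('pics/hc.png',cv2.resize(a,(800,156)))
E
```

```text
z 0.11126928424754164 pose [ 0.5615 -0.0286 -0.2208] 0.041545047188068986 err own x,y mm [11.1 -0.4] yaw -0.0015
shift [-0.223  0.058 -0.434] turn [ 0.     0.002 -0.001]
shift [-0.223  0.058 -0.434] turn [-3.000e-03  1.000e-03  3.141e+00]
shift [-0.223  0.058 -0.428] turn [ 0.     0.002 -0.001]
shift [-0.223  0.058 -0.428] turn [-3.000e-03  1.000e-03  3.141e+00]
pics/h2_206.png
```

View pics/hc.png

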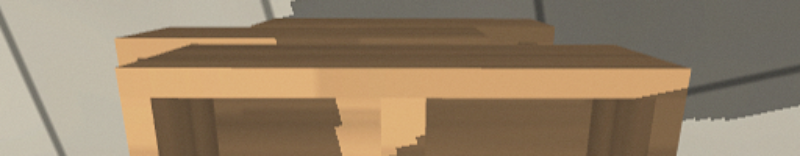

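The crop shows the far rim of the held tray running from (116,67) to (691,68), which is full-image (74.2,162.9) to (442.2,163.5).

```bash
python3 rim.py 2 h2_206 .1113 74 163.2 442 163.7
```

```text
len 0.14832142585746355 ctr [ 0.55054155 -0.02636696] yawerr -0.0002723741321885298 err mm [-0.1 -0.7]
tcp-ctr [0.00083886 0.00072058]
shift [ 0.005  0.012 -0.434] turn [ 0.     0.002 -0.001]
shift [ 0.005  0.012 -0.434] turn [-3.000e-03  1.000e-03  3.141e+00]
```

move_arm(plan=[0.005, 0.01, -0.15, 0, 0, 0, 0.005, 0.01, -0.3, 0, 0, 0, 0.005, 0.01, -0.39, 0, 0, 0, 0.005, 0.01, -0.43, 0, 0, 0, 0.005, 0.01, -0.43, 0, 0, 0])

```text
time_s: 21.3
eef_pos: [0.5505, -0.0249, 0.1099]
eef_rot: [0.0, 0.994, -0.109, -0.001]
wrist_force: [-7.9, 1.5, 13.5]
opening: 0.125
grasp_force: 62.4
```

move_arm(plan=[0, 0, 0.01, 0, 0, 0, 0, 0, 0.01, 0, 0, 0, 0, 0, 0.01, 0, 0, 0, 0, 0, 0.01, 0, 0, 0], grip=45)

```text
time_s: 21.8
eef_pos: [0.5508, -0.0251, 0.1086]
eef_rot: [-0.0, 0.994, -0.109, -0.0]
wrist_force: [-1.0, -0.4, 0.3]
opening: 0.527
grasp_force: 0.0
```

move_arm(plan=[0, 0, 0.4, 0, 0, 0, 0, 0, 1.0, 0, 0, 0, 0, 0, 1.8, 0, 0, 0, 0, 0, 2.4, 0, 0, 0, 0, 0, 2.4, 0, 0, 0, 0, 0, 2.4, 0, 0, 0])

```text
time_s: 22.55
eef_pos: [0.5503, -0.0249, 0.2277]
eef_rot: [-0.0, 0.994, -0.109, -0.001]
wrist_force: [0.3, 0.9, -0.3]
opening: 0.528
grasp_force: 0.0
```

```bash
python3 after.py 2 C B
```

```text
w err mm [-0.3  0.4] yaw -0.003 0.0287
t err mm [-4.2  9.9] yaw -0.02 0.2798
s err mm [2.2 4.3] yaw -0.0 0.022
C
shift [-3.167  5.49  -2.142] turn [ 0.002 -0.003  1.986]
shift [-3.167  5.49  -2.142] turn [-0.002 -0.002 -1.156]
B
shift [-1.535  9.256 -2.142] turn [ 0.002 -0.003  1.822]
shift [-1.535  9.256 -2.142] turn [-0.002 -0.002 -1.32 ]
```

move_arm(plan=[-0.3, 0.4, 0, 0, 0, 0.18, -0.6, 1.0, 0, 0, 0, 0.36, -1.0, 1.7, 0, 0, 0, 0.54, -1.4, 2.4, 0, 0, 0, 0.72, -1.8, 3.1, 0, 0, 0, 0.9, -2.2, 3.8, 0, 0, 0, 1.08, -2.6, 4.5, -0.3, 0, 0, 1.26, -3.0, 5.2, -0.7, 0, 0, 1.44, -3.17, 5.49, -1.2, 0, 0, 1.62, -3.17, 5.49, -1.7, 0, 0, 1.8], grip=45)

```text
time_s: 23.95
eef_pos: [0.3909, 0.2504, 0.1422]
eef_rot: [-0.0, 0.701, 0.714, -0.001]
wrist_force: [0.3, -0.3, -0.2]
opening: 0.526
grasp_force: 0.0
```

move_arm(plan=[0, 0, -0.44, 0, 0, 0.186, 0, 0, -0.44, 0, 0, 0.186, 0, 0, -0.44, 0, 0, 0.186])

```text
time_s: 24.32
eef_pos: [0.3925, 0.2494, 0.1221]
eef_rot: [-0.0, 0.636, 0.772, -0.0]
wrist_force: [0.5, 0.1, 0.2]
opening: 0.529
grasp_force: 0.0
```

```bash
python3 chk.py C pi
```

```text
[ 0.39162233  0.24963728 -1.3748416 ] [ 0.3921  0.2478 -1.3736] 0.0278
shift [-0.017 -0.036 -2.131] turn [-0.     0.001  0.004]
shift [-0.017 -0.036 -2.131] turn [ 2.000e-03  1.000e-03 -3.137e+00]
```

move_arm(plan=[-0.01, -0.03, -0.7, 0, 0, 0, -0.01, -0.03, -1.4, 0, 0, 0, -0.01, -0.03, -1.85, 0, 0, 0, -0.01, -0.03, -2.06, 0, 0, 0, -0.01, -0.03, -2.06, 0, 0, 0, -0.01, -0.03, -2.06, 0, 0, 0])

```text
time_s: 25.12
eef_pos: [0.3929, 0.2483, 0.0199]
eef_rot: [0.001, 0.635, 0.773, 0.001]
wrist_force: [0.3, 0.7, -0.5]
opening: 0.526
grasp_force: 0.0
```

move_arm(plan=[0, 0, 0, 0, 0, 0, 0, 0, 0, 0, 0, 0, 0, 0, 0, 0, 0, 0, 0, 0, 0, 0, 0, 0, 0, 0, 0, 0, 0, 0], grip=2)

```text
time_s: 25.75
eef_pos: [0.3926, 0.2482, 0.0197]
eef_rot: [0.0, 0.635, 0.773, 0.001]
wrist_force: [-1.1, 0.0, 6.5]
opening: 0.125
grasp_force: 59.7
```

```bash
python3 pl.py 3 .04
```

```text
shift [ 3.339 -4.697  3.107] turn [ 1.000e-03  1.000e-03 -1.986e+00]
shift [ 3.339 -4.697  3.107] turn [-1.000e-03  1.000e-03  1.156e+00]
[0.55949097 0.01329154]
```

move_arm(plan=[0, 0, 0.3, 0, 0, 0, 0, 0, 1.0, 0, 0, 0, 0, 0, 2.0, 0, 0, -0.18, 0, 0, 3.0, 0, 0, -0.36, 0.2, -0.3, 4.0, 0, 0, -0.54, 0.7, -1.0, 4.3, 0, 0, -0.72, 1.2, -1.7, 4.4, 0, 0, -0.9, 1.7, -2.4, 4.4, 0, 0, -1.08, 2.2, -3.1, 4.4, 0, 0, -1.26, 2.7, -3.8, 4.4, 0, 0, -1.44])

```text
time_s: 27.0
eef_pos: [0.527, 0.0568, 0.2393]
eef_rot: [-0.0, 0.987, 0.16, -0.0]
wrist_force: [0.8, 0.5, -3.3]
opening: 0.121
grasp_force: 58.9
```

move_arm(plan=[0.4, -0.5, 0, 0, 0, -0.18, 0.63, -0.88, 0, 0, 0, -0.36, 0.64, -0.9, -0.3, 0, 0, -0.54, 0.64, -0.9, -0.9, 0, 0, -0.546, 0.64, -0.9, -1.28, 0, 0, -0.546, 0.64, -0.9, -1.28, 0, 0, -0.546, 0.64, -0.9, -1.28, 0, 0, -0.546])

```text
time_s: 27.88
eef_pos: [0.5594, 0.0129, 0.1759]
eef_rot: [0.0, 0.994, -0.109, 0.001]
wrist_force: [-0.0, -0.4, -2.7]
opening: 0.127
grasp_force: 58.8
```

```bash
python3 pl.py 3 .0195
python3 - <<'E'
from h import *
c=snap('wrist','h3');a=c['pixels'][120:220,:,::-1];cv2.imwrite('pics/hc3.png',cv2.resize(a,(800,156)))
E
```

```text
shift [ 0.001  0.007 -0.428] turn [ 0.     0.001 -0.   ]
shift [ 0.001  0.007 -0.428] turn [-2.000e-03  0.000e+00  3.141e+00]
[0.55949097 0.01329154]
```

View pics/hc3.png

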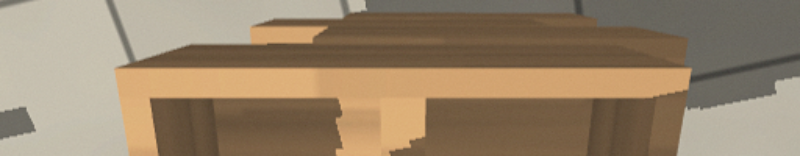

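The held tray sits in hand exactly like the last one, with its rim corners at (116,67) and (691,67) in the crop. Place it.

move_arm(plan=[0, 0.005, -0.15, 0, 0, 0, 0, 0.005, -0.3, 0, 0, 0, 0, 0.005, -0.39, 0, 0, 0, 0, 0.005, -0.43, 0, 0, 0, 0, 0.005, -0.43, 0, 0, 0])

```text
time_s: 28.55
eef_pos: [0.5587, 0.0133, 0.1547]
eef_rot: [0.0, 0.994, -0.109, -0.0]
wrist_force: [-6.6, 1.1, 9.6]
opening: 0.126
grasp_force: 60.6
```

move_arm(plan=[0, 0, 0.01, 0, 0, 0, 0, 0, 0.01, 0, 0, 0, 0, 0, 0.01, 0, 0, 0, 0, 0, 0.01, 0, 0, 0], grip=45)

```text
time_s: 29.05
eef_pos: [0.5588, 0.0132, 0.1536]
eef_rot: [-0.0, 0.994, -0.109, -0.0]
wrist_force: [0.2, -0.2, 0.3]
opening: 0.529
grasp_force: 0.0
```

move_arm(plan=[0, 0, 0.4, 0, 0, 0, 0, 0, 1.0, 0, 0, 0, 0, 0, 1.8, 0, 0, 0, 0, 0, 2.4, 0, 0, 0, 0, 0, 2.4, 0, 0, 0, 0, 0, 2.4, 0, 0, 0])

```text
time_s: 29.8
eef_pos: [0.5583, 0.0133, 0.2726]
eef_rot: [-0.0, 0.994, -0.109, -0.001]
wrist_force: [-0.2, 0.2, 1.0]
opening: 0.529
grasp_force: 0.0
```

```bash
python3 after.py 3 B
```

```text
w err mm [-0.6 -1.2] yaw 0.003 0.0284
t err mm [-4.8  5.5] yaw -0.005 0.294
s err mm [ 1.2 -0.2] yaw 0.028 0.027
B
shift [-1.696  8.492 -3.041] turn [ 0.002 -0.003  1.822]
shift [-1.696  8.492 -3.041] turn [-0.002 -0.002 -1.32 ]
```

Tray 3 is good. Now the last one, B.

move_arm(plan=[-0.1, 0.5, 0, 0, 0, 0.18, -0.3, 1.4, 0, 0, 0, 0.36, -0.5, 2.4, 0, 0, 0, 0.54, -0.7, 3.4, 0, 0, 0, 0.72, -0.9, 4.4, 0, 0, 0, 0.9, -1.1, 5.4, 0, 0, 0, 1.08, -1.3, 6.4, -0.4, 0, 0, 1.26, -1.5, 7.4, -0.9, 0, 0, 1.44, -1.65, 8.2, -1.5, 0, 0, 1.62, -1.7, 8.49, -2.2, 0, 0, 1.8], grip=45)

```text
time_s: 31.2
eef_pos: [0.4725, 0.4399, 0.1619]
eef_rot: [-0.0, 0.701, 0.714, -0.0]
wrist_force: [0.7, -0.4, -0.4]
opening: 0.524
grasp_force: 0.0
```

move_arm(plan=[0, 0, -0.5, 0, 0, 0.022, 0, 0, -0.84, 0, 0, 0.022, 0, 0, -0.84, 0, 0, 0.022, 0, 0, -0.84, 0, 0, 0.022])

```text
time_s: 31.7
eef_pos: [0.4747, 0.4378, 0.1229]
eef_rot: [0.0, 0.696, 0.718, 0.001]
wrist_force: [0.0, -0.5, 0.1]
opening: 0.525
grasp_force: 0.0
```

```bash
python3 chk.py B pi
```

```text
[ 0.47321577  0.43790755 -1.53914083] [ 0.4727  0.4367 -1.5557] 0.0261
shift [-0.044 -0.025 -2.146] turn [-0.001  0.002 -0.016]
shift [-0.044 -0.025 -2.146] turn [-3.000e-03 -2.000e-03  3.125e+00]
```

move_arm(plan=[-0.03, -0.02, -0.7, 0, 0, -0.01, -0.03, -0.02, -1.4, 0, 0, -0.01, -0.03, -0.02, -1.85, 0, 0, -0.01, -0.03, -0.02, -2.07, 0, 0, -0.01, -0.03, -0.02, -2.07, 0, 0, -0.01, -0.03, -0.02, -2.07, 0, 0, -0.01])

```text
time_s: 32.5
eef_pos: [0.4733, 0.4373, 0.0197]
eef_rot: [0.0, 0.699, 0.715, 0.001]
wrist_force: [0.9, 0.3, 0.2]
opening: 0.526
grasp_force: 0.0
```

move_arm(plan=[0, 0, 0, 0, 0, 0, 0, 0, 0, 0, 0, 0, 0, 0, 0, 0, 0, 0, 0, 0, 0, 0, 0, 0, 0, 0, 0, 0, 0, 0], grip=2)

```text
time_s: 33.12
eef_pos: [0.473, 0.4371, 0.0194]
eef_rot: [0.0, 0.699, 0.715, 0.001]
wrist_force: [-0.2, -0.2, 6.5]
opening: 0.124
grasp_force: 60.3
```

```bash
python3 pl.py 4 .04
```

```text
shift [ 1.556 -9.258  4.013] turn [ 1.000e-03  2.000e-03 -1.812e+00]
shift [ 1.556 -9.258  4.013] turn [-2.000e-03  1.000e-03  1.329e+00]
[ 0.55078929 -0.0257505 ]
```

move_arm(plan=[0, 0, 0.3, 0, 0, 0, 0, 0, 1.0, 0, 0, 0, 0, -0.2, 2.0, 0, 0, -0.15, 0.1, -0.6, 3.0, 0, 0, -0.3, 0.2, -1.2, 3.9, 0, 0, -0.48, 0.3, -1.9, 4.7, 0, 0, -0.66, 0.5, -2.8, 5.2, 0, 0, -0.84, 0.7, -3.8, 5.2, 0, 0, -1.02, 0.9, -4.8, 5.2, 0, 0, -1.2, 1.0, -5.8, 5.2, 0, 0, -1.38])

```text
time_s: 34.38
eef_pos: [0.5221, 0.145, 0.2787]
eef_rot: [0.0, 0.995, 0.103, 0.0]
wrist_force: [0.5, 0.1, -2.0]
opening: 0.123
grasp_force: 59.2
```

move_arm(plan=[0.2, -1.0, 0, 0, 0, -0.18, 0.4, -2.0, 0, 0, 0, -0.36, 0.5, -3.0, 0, 0, 0, -0.432, 0.55, -3.46, 0, 0, 0, -0.432, 0.55, -3.46, -0.6, 0, 0, -0.432, 0.55, -3.46, -1.18, 0, 0, -0.432, 0.55, -3.46, -1.18, 0, 0, -0.432, 0.55, -3.46, -1.18, 0, 0, -0.432])

```text
time_s: 35.38
eef_pos: [0.5503, -0.0264, 0.2207]
eef_rot: [0.0, 0.994, -0.109, 0.001]
wrist_force: [0.1, 0.2, -1.1]
opening: 0.127
grasp_force: 59.1
```

```bash
python3 pl.py 4 .0195
python3 - <<'E'
from h import *
c=snap('wrist','h4');a=c['pixels'][120:220,:,::-1];cv2.imwrite('pics/hc4.png',cv2.resize(a,(800,156)))
E
```

```text
shift [ 0.009  0.012 -0.423] turn [ 0.     0.001 -0.   ]
shift [ 0.009  0.012 -0.423] turn [-2.000e-03  1.000e-03  3.141e+00]
[ 0.55078929 -0.0257505 ]
```

View pics/hc4.png

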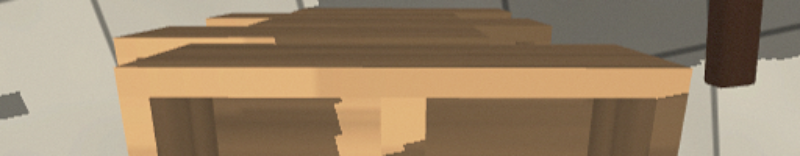

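The tray in hand looks the same as before, with rim corners at (116,67) and (691,67). The scraper handle's end shows at the right edge and I'll check it after placing.

move_arm(plan=[0.01, 0.01, -0.15, 0, 0, 0, 0.01, 0.01, -0.3, 0, 0, 0, 0.01, 0.01, -0.39, 0, 0, 0, 0.01, 0.01, -0.42, 0, 0, 0, 0.01, 0.01, -0.42, 0, 0, 0])

```text
time_s: 36.05
eef_pos: [0.5505, -0.0258, 0.1993]
eef_rot: [0.0, 0.994, -0.109, 0.0]
wrist_force: [-4.2, 1.5, 5.7]
opening: 0.129
grasp_force: 60.2
```

move_arm(plan=[0, 0, 0.01, 0, 0, 0, 0, 0, 0.01, 0, 0, 0, 0, 0, 0.01, 0, 0, 0, 0, 0, 0.01, 0, 0, 0], grip=45)

```text
time_s: 36.55
eef_pos: [0.5503, -0.0258, 0.1986]
eef_rot: [-0.0, 0.994, -0.109, -0.0]
wrist_force: [0.4, -0.3, 0.1]
opening: 0.527
grasp_force: 0.0
```

move_arm(plan=[0, 0, 0.4, 0, 0, 0, 0, 0, 1.0, 0, 0, 0, 0, 0, 1.8, 0, 0, 0, 0, 0, 2.4, 0, 0, 0, 0, 0, 2.4, 0, 0, 0, 0, 0, 2.4, 0, 0, 0])

```text
time_s: 37.3
eef_pos: [0.5499, -0.0257, 0.3176]
eef_rot: [-0.0, 0.994, -0.109, -0.001]
wrist_force: [0.5, 0.0, -0.7]
opening: 0.53
grasp_force: 0.0
```

```bash
python3 after.py 4 B|head -3
python3 - <<'E'
from scr import *
c=load('a4s');H=pickle.load(open('poses.pkl','rb'))['H']
a=H[2];d=np.array([np.cos(a),np.sin(a)]);m=H[:2]-.045*d
V=c['pixels'][...,::-1].copy()
mm=(sil(c,[HAN],[*m,a],.06)>.5).astype(np.uint8);V[(mm-cv2.erode(mm,np.ones((3,3),np.uint8)))>0]=(0,255,0)
cv2.imwrite('pics/end.png',cv2.resize(V[120:340,120:360],None,fx=2.6,fy=2.6))
o=ctrl.get_obs();print(o['eef_pos'])
E
```

```text
w err mm [ 0.1 -0.5] yaw -0.003 0.0313
t err mm [-5.6 17.9] yaw -0.015 0.2725
s err mm [2.2 3.7] yaw -0.002 0.0232
[ 0.54963627 -0.02569579  0.31703333]
```

View pics/end.png

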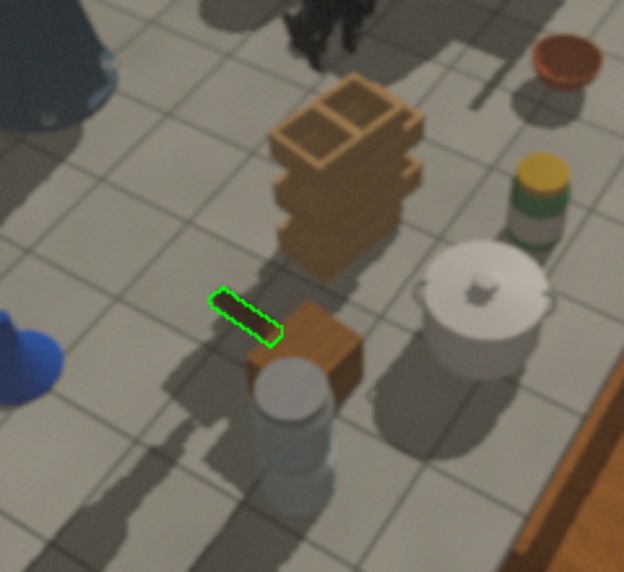

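The stack stands staggered and the scraper sits on its predicted outline. I'll back the arm off and do one final numeric check.

move_arm(plan=[-0.5, 0.8, 0.5, 0, 0, 0, -1.2, 1.8, 0.5, 0, 0, 0, -2.0, 2.8, 0.5, 0, 0, 0, -2.5, 3.8, 0.5, 0, 0, 0, -3, 4.8, 0.5, 0, 0, 0, -3, 5.5, 0.5, 0, 0, 0, -3, 5.5, 0.5, 0, 0, 0, -3, 5.5, 0.5, 0, 0, 0])

```text
time_s: 38.45
eef_pos: [0.4002, 0.2487, 0.343]
eef_rot: [0.001, 0.994, -0.109, -0.001]
wrist_force: [1.0, 0.1, -0.5]
opening: 0.527
grasp_force: 0.0
```

```bash
python3 after.py 4
python3 - <<'E'
from scr import *
t=load('a4t');s=load('a4s');H=pickle.load(open('poses.pkl','rb'))['H']
a=H[2];d=np.array([np.cos(a),np.sin(a)]);m=H[:2]-.045*d
P=np.array([*m,a])
for c in(t,s):
    M=[np.where(sil(c,HOLD,H)>.5,0,sat(c))]
    # handle only, holder region ignored
    x,f=fit([HAN],P,[c],z=.06,masks=M,ign=lambda c:sil(c,HOLD,H)>.01);e=R.from_euler('z',-a).apply([*(x[:2]-P[:2]),0]);print((e*1e3).round(1),x[2]-a,f)
print(ctrl.get_obs()['time_s'],ctrl.get_obs()['eef_pos'])
E
```

```text
w err mm [0. 0.] yaw 0.0 0.0112
t err mm [-0.3 -1. ] yaw 0.007 0.0098
s err mm [2.2 3.2] yaw 0.005 0.0234
[2.  2.2 0. ] 0.004976572212041341 0.04310998493126553
[33.6 -1.   0. ] -0.053455696647491224 0.10492413865458693
38.6 [0.40063024 0.24814786 0.34349036]
```

```bash
python3 -c "
from bench import ctrl
print(ctrl.hand_in())"
```

```text
the job is handed in; nothing more can be done
None
```

The scraper is fully home in the block's slot and all four loose trays are stacked on the base in the alternating 4 cm stagger, each within about 2 mm by the wrist camera; the job is handed in at about 39 s.

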